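# Line up the reagent bottles by height

## Robot

A 6-joint arm with a two-finger parallel gripper is mounted at the origin on the work surface. World frame = base frame: x ahead of the robot, y to its left, z up, the work surface at z = 0. Lengths are in mm, angles in rad, forces in N, time in s.
With the tool pointing down it reaches from about 300 to 875 mm from the base axis. Payload 6.4 kg.
Tool frame: the origin (TCP) lies midway between the tips of the shut fingers; the grasp point (between the pads) lies 19 mm behind it; z points along the fingers, y is the line along which they close (so a half turn about z gives the same grasp; the last joint's range is limited). The gripper opens to 85 mm and grips with 20 to 120 N. Pads are 22 mm wide; open, the fingers measure 114 mm over their backs; the gripper's body (76 mm by 85 mm) begins 54 mm behind the grasp point. The pads swing forward as they close: fully open they stand 13 mm farther back than shut.
Start: joints at [0.961, 0.181, 1.607, -0, 1.354, -0.206], TCP at [225.917, 528.775, 231.288] pointing down, gripper open.
Joint ranges: [-2.99, 2.99], [-0.89, 2.07], [0.3, 2.58], [-1.14, 4.28], [0, 2.63], [-3.12, 3.12]. Speed limits (rad/s): [2.57, 2.57, 3.01, 3.14, 3.14, 3.14].

## Interface

Orientations are given as [roll, pitch, yaw] about the fixed x, y, z axes, in that order (R = Rz(yaw) Ry(pitch) Rx(roll)).
In Python, from plant import monitor, grab_frame, camera_model, job gives the robot as it stands.
- The arm moves only by the shell command python3 -m jog 'ROWS' [OPENING] [FORCE]. ROWS is JSON, a list of rows, each an object with "translation": the shift along the tool's x, y, z in mm, a list of three; "dr": the turn, a rotation vector about the tool's x, y, z in degrees, a list of three. A call has 1 to 10 rows; each row is the pose to reach, as a shift and turn from the pose commanded when the call began, along the tool's axes at that moment; what a row does not reach only later rows make up. A row lasts 1/8 s, in which the tool goes at most 62.5 mm and 10.7 degrees, less where a joint would pass 70% of its speed; a pose out of reach is approached as far as the arm can. A call with a gripper value outside its range is refused whole. OPENING is the opening, from -1 (shut) to 1 (fully open), so that 0 is half open, set as the call begins (- or left out, the last holds). The fingers move at their own pace and stop on an object; FORCE is the grip in N (left out, the last holds). Time passes only in rows, so rows that repeat a pose let the fingers close. It gives the time, the measured TCP pose, the force, the opening and the grip force at its end, in the units of the state.
- monitor.observe(): the state, without advancing time (a new reading comes with each control period).
- grab_frame(name): name is "scene" or "top" or "wrist"; returns (picture, depth): 400x640x3 uint8, red, green, blue; 400x640 float32, mm along the optical axis (not along the pixel's ray), 0 where there is no reading.
- camera_model(name): a dict with "mtx" (3x3 intrinsics, pixels), "rvec" (rotation vector, rad) and "tvec" (3), from world to camera coordinates, as OpenCV has them. Camera axes: x right, y down, z forward; pixel columns grow to the right and rows downward; lengths in mm; the calibration is good to about 2 mm. A picture is of the moment at which its call begins: read the wrist's pose just before it. camera_model takes no time and is no camera call; for the wrist camera it gives the pose at the moment of the call.
- job.finish_job(): hands the job in; it is judged then, once.
The state is a dict: "t": time; "joints": joint angles; "qvel": joint speeds; "effort": joint torques, N m; "position": TCP position; "tcp_rot": TCP orientation; "ft_force": force on the tool from outside, world axes, zero at the start; "wrist_torque": the same for the moment, N m; "finger_gap": opening from 0.0 (shut) to 1.0 (fully open); "grasp_force": force on a finger pad.
Only numpy, scipy, OpenCV 4.12 (cv2) and the standard library are available. Lean on these libraries where they do the work, as an engineer would, in place of code of your own. Each camera call takes 0.05 s, during which the arm holds its last target. There are 200 camera calls.

## Task

Line up the four amber reagent bottles by height on the row of black pads, one upright in the middle of each pad: the tallest on the pad next to the steel bookend, then shorter and shorter, the shortest at the end by the green tip box. They are glass, so set each down gently and do not tip any over, and leave the little glass beaker standing where it is.

Things in the scene. Friction and masses are not known exactly. Their poses are not given: they have to be found in the camera images.
- bottle_30: Amber glass bottle with paper label and blue screw cap, the shortest of four: 76 mm tall in all; body 36 mm across up to 47 mm, then a cone up to the neck; the cap, a cylinder 24 mm across, is the top 20 mm, the neck just below it a little narrower. Stands upright, loose, on the bench; under 0.6 kg. Origin: centre of its underside, z up; its yaw means nothing.
- bottle_60: Amber glass bottle with paper label and blue screw cap, the second shortest of four: 96 mm tall in all; body 44 mm across up to 60 mm, then a cone up to the neck; the cap, a cylinder 27 mm across, is the top 20 mm, the neck just below it a little narrower. Stands upright, loose, on the bench; under 0.6 kg. Origin: centre of its underside, z up; its yaw means nothing.
- bottle_125: Amber glass bottle with paper label and blue screw cap, the second tallest of four: 116 mm tall in all; body 52 mm across up to 72 mm, then a cone up to the neck; the cap, a cylinder 30 mm across, is the top 20 mm, the neck just below it a little narrower. Stands upright, loose, on the bench; under 0.6 kg. Origin: centre of its underside, z up; its yaw means nothing.
- bottle_250: Amber glass bottle with paper label and blue screw cap, the tallest of four: 138 mm tall in all; body 60 mm across up to 86 mm, then a cone up to the neck; the cap, a cylinder 34 mm across, is the top 20 mm, the neck just below it a little narrower. Stands upright, loose, on the bench; under 0.6 kg. Origin: centre of its underside, z up; its yaw means nothing.
- pad_a: One of four like black rubber pads, 66 mm across, 3 mm thick, fixed in a straight row, 75 mm apart centre to centre, on a white ledge. Its place in the row changes from start to start. Origin: centre of its underside, 6 mm above the bench; its top, where a bottle stands, is 9 mm above the bench. y axis along the row, x across it, away from the robot. Guard rail 25 mm high, 46 mm to +x of the row.
- pad_b: One of four like black rubber pads, 66 mm across, 3 mm thick, fixed in a straight row, 75 mm apart centre to centre, on a white ledge. Its place in the row changes from start to start. Origin: centre of its underside, 6 mm above the bench; its top, where a bottle stands, is 9 mm above the bench. y axis along the row, x across it, away from the robot.
- pad_c: One of four like black rubber pads, 66 mm across, 3 mm thick, fixed in a straight row, 75 mm apart centre to centre, on a white ledge. Its place in the row changes from start to start. Origin: centre of its underside, 6 mm above the bench; its top, where a bottle stands, is 9 mm above the bench. y axis along the row, x across it, away from the robot.
- pad_d: One of four like black rubber pads, 66 mm across, 3 mm thick, fixed in a straight row, 75 mm apart centre to centre, on a white ledge. Its place in the row changes from start to start. Origin: centre of its underside, 6 mm above the bench; its top, where a bottle stands, is 9 mm above the bench. y axis along the row, x across it, away from the robot.
- bookend: Steel bookend fixed at one end of the row (which end varies): upright plate 110 mm high, 84 mm across the row, 4 mm thick, on a foot 60 mm along the row. Origin: centre of its underside, in line with the pads, 75 mm from the nearest pad centre. At the other end, equally far out, is a fixed green tip box, 49 mm high, 84 mm across the row, 60 mm along it.
- beaker: Small clear glass beaker, 48 mm across, 58 mm tall, loose, to be left alone. Origin: centre of its underside. It stands in one loose line with the four bottles, at least 100 mm from the next, its place in the line varying. A white jar (55 mm tall) and a stack of dishes (25 mm) stand nearer the robot; a steel spatula and a rubber stopper, under 20 mm high, lie between the bottles.
There are look-alikes about, which are no part of the job. What is shaped like the bottle_30 but red is not meant.

How it is judged:
By the outcome, as a careful person would: the job done as asked, in the order asked, and still so for the second after the job is handed in, with the robot touching nothing.
It also fails if it takes over 96 s, if anything falls off the work surface, if the arm or the gripper's body presses on something with over 40 N, if the wrist force passes 120 N, or if a joint passes its speed limit or range.

## Working session

There is one attempt and no reset: what is moved stays moved. The work goes in short steps, Python scripts to look and compute and a shell command to move; the robot and the scene stay as the last step left them, time stands still between calls to the robot, and variables do not carry over. Pictures are saved under pics/ and viewed, at most 14 in all, crops included, and the job is handed in when it is done.

```bash
mkdir -p pics; ls; cat > h.py <<'E'
import numpy as np, cv2
from plant import monitor, grab_frame, camera_model
def cam(n):
    m=camera_model(n); R=cv2.Rodrigues(np.array(m["rvec"],float))[0]
    return np.array(m["mtx"],float),R,np.array(m["tvec"],float).ravel()
def cloud(n,depth,c=None):
    K,R,t=c or cam(n); v,u=np.mgrid[:depth.shape[0],:depth.shape[1]]
    P=np.stack([(u-K[0,2])/K[0,0]*depth,(v-K[1,2])/K[1,1]*depth,depth],-1)
    return (P-t)@R
E
python3 - <<'E'
from h import *
s=monitor.observe();print(s)
for n in("scene","top"):
    p,d=grab_frame(n);cv2.imwrite(f"pics/{n}0.png",p[:,:,::-1]);np.savez(f"{n}0.npz",p=p,d=d)
    K,R,t=cam(n);print(n,K.round(1).tolist(),(-R.T@t).round(),R.round(2).tolist())
E
```

```text
pics
{'t': 0.0, 'joints': array([ 9.60717459e-01,  1.81575846e-01,  1.60801200e+00, -3.10678282e-06,
        1.35379643e+00, -2.06301025e-01]), 'qvel': array([ 0.00075413,  0.00194517, -0.00064505,  0.00069023, -0.00095094,
        0.00031065]), 'effort': array([-3.87930386e-04, -4.44861245e+01, -3.51343310e+01, -4.33635496e-04,
        9.12412594e-03,  6.63932482e-06]), 'position': array([225.57432802, 528.30063149, 230.36265686]), 'tcp_rot': array([-3.13983841e+00, -3.64027329e-04,  2.73781516e+00]), 'ft_force': array([-1.2800814 , -0.38206473, -0.31302838]), 'wrist_torque': array([-0.03168187,  0.00385771,  0.02158708]), 'grasp_force': 0.0, 'finger_gap': 1.0005321815128805}
scene [[387.2, 0.0, 323.5], [0.0, 387.2, 198.7], [0.0, 0.0, 1.0]] [1162.  574.  557.] [[-0.69, 0.73, 0.01], [0.37, 0.36, -0.86], [-0.63, -0.58, -0.52]]
top [[442.8, 0.0, 308.6], [0.0, 442.8, 198.3], [0.0, 0.0, 1.0]] [ 475.   27. 1063.] [[-0.01, -1.0, 0.0], [-1.0, 0.01, -0.09], [0.09, -0.0, -1.0]]
```

View pics/scene0.png

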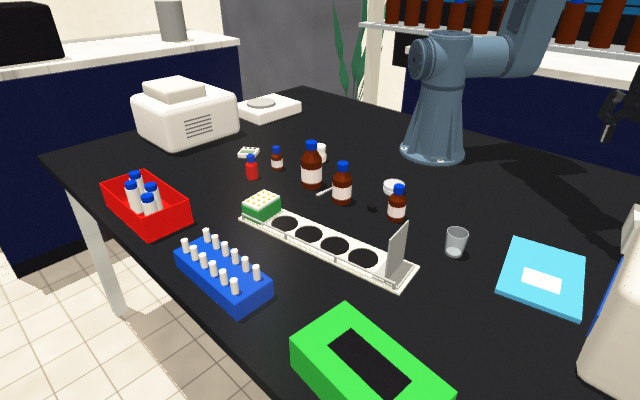

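View pics/top0.png

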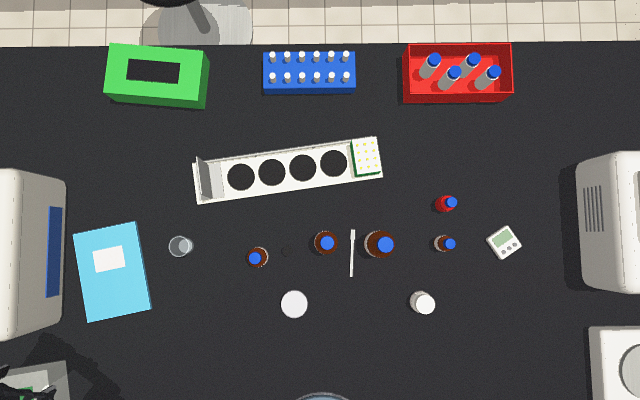

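The scene view shows the line from left to right in the top picture: beaker (180,246), then bottles with caps at (254,258) second shortest, (327,243) second tallest, (386,244) tallest and (450,244) shortest. The red look-alike is at (451,202). The pads are at (241,177), (272,172), (303,168) and (334,163), with the bookend at the left end (205,178) and the tip box at the right (366,157).

```bash
python3 - <<'E'
from h import *
# caps (blue) in both views, pads (dark on ledge) in top view
for n,hints in(("top",[(254,258),(327,243),(386,244),(450,244)]),("scene",[(400,190),(342,168),(311,145),(277,150)])):
    z=np.load(f"{n}0.npz");p,d=z["p"].astype(int),z["d"];W=cloud(n,d)
    m=((p[...,2]>p[...,0]+60)&(p[...,2]>p[...,1]+40)).astype(np.uint8)
    _,L,st,ce=cv2.connectedComponentsWithStats(m)
    for h in hints:
        i=1+np.argmin(np.hypot(*(ce[1:]-h).T)); Q=W[(L==i)&(d>0)]
        zt=np.percentile(Q[:,2],95); T=Q[Q[:,2]>zt-4]
        mid=(T.min(0)+T.max(0))/2
        print(n,h,ce[i].round(1),st[i,:].tolist(),"ztop",zt.round(1),"top mid",mid.round(1),"ext",np.ptp(T,axis=0).round(1),len(T))
    if n=="top":
        m=(p.sum(-1)<150).astype(np.uint8)
        for h in[(241,177),(272,172),(303,168),(334,163)]:
            f=m.copy();_,L,st,ce=cv2.connectedComponentsWithStats(f)
            i=L[h[1],h[0]];Q=W[(L==i)&(d>0)];print("pad",h,ce[i].round(1),st[i].tolist(),np.median(Q,0).round(1),((Q.min(0)+Q.max(0))/2).round(1),np.ptp(Q,axis=0).round(1))
    else:
        m=(p.sum(-1)<150).astype(np.uint8)
        for h in[(363,258),(335,245),(309,234),(285,223)]:
            _,L,st,ce=cv2.connectedComponentsWithStats(m)
            i=L[h[1],h[0]];Q=W[(L==i)&(d>0)];print("pad",h,st[i].tolist(),np.median(Q,0).round(1),((Q.min(0)+Q.max(0))/2).round(1),np.ptp(Q,axis=0).round(1))
    for h in ([(180,246),(205,178),(366,157),(294,304),(422,302),(352,253),(447,203)] if n=="top" else []):
        Q=W[h[1]-3:h[1]+4,h[0]-3:h[0]+4].reshape(-1,3);print("obj",h,np.median(Q,0).round(0))
E
```

```text
top (254, 258) [254.6 257.6] [249, 252, 13, 13, 122] ztop 99.1 top mid [429.5 143.   97.9] ext [23.8 24.   5.5] 87
top (327, 243) [326.6 242.4] [320, 236, 14, 14, 154] ztop 118.4 top mid [462.4 -12.4 117.5] ext [27.6 27.8  6.1] 133
top (386, 244) [384.9 244.2] [377, 237, 17, 16, 214] ztop 140.8 top mid [ 457.2 -133.9  139.3] ext [31.1 31.7  4.7] 168
top (450, 244) [449.1 243.4] [443, 238, 13, 11, 110] ztop 78.6 top mid [ 456.6 -287.6   77.7] ext [20.  23.4  6. ] 77
pad (241, 177) [320.9 197.1] [0, 0, 640, 400, 243085] [569.1  -8.1   0.8] [ 798.7  -35.3 -212.7] [1414.2 2739.  1107.4]
pad (272, 172) [320.9 197.1] [0, 0, 640, 400, 243085] [569.1  -8.1   0.8] [ 798.7  -35.3 -212.7] [1414.2 2739.  1107.4]
pad (303, 168) [320.9 197.1] [0, 0, 640, 400, 243085] [569.1  -8.1   0.8] [ 798.7  -35.3 -212.7] [1414.2 2739.  1107.4]
pad (334, 163) [320.9 197.1] [0, 0, 640, 400, 243085] [569.1  -8.1   0.8] [ 798.7  -35.3 -212.7] [1414.2 2739.  1107.4]
obj (180, 246) [457. 331.   6.]
obj (205, 178) [611. 260.  62.]
obj (366, 157) [ 657. -109.   53.]
obj (294, 304) [321.  61.  27.]
obj (422, 302) [ 32
[... 252 characters left out ...]
0] ztop 117.0 top mid [462.6 -11.2 115.5] ext [28.1 29.3  4.5] 56
scene (311, 145) [310.5 144.2] [305, 139, 12, 11, 118] ztop 139.0 top mid [ 458.8 -131.5  137.6] ext [31.  32.1  5.1] 56
scene (277, 150) [275.6 148.8] [272, 145, 8, 9, 62] ztop 76.7 top mid [ 457.6 -287.3   75.7] ext [21.  21.9  4.1] 25
pad (363, 258) [349, 249, 29, 19, 401] [621.5 189.8   9.3] [619.8 188.2   9.4] [57.3 62.9  6.3]
pad (335, 245) [321, 238, 28, 17, 346] [631.4 115.7   9.2] [628.9 114.3   9.4] [57.2 61.8  4.9]
pad (309, 234) [296, 227, 26, 15, 299] [641.   42.    9.3] [639.8  41.1   9. ] [54.7 62.4  5.3]
pad (285, 223) [0, 0, 640, 400, 130720] [ 613.6 -372.4   40.9] [-181.2 -726.5 -143.2] [3064.1 2816.1 1242.6]
```

Cap-top heights from both views agree with the bottle heights to within 3 mm, and x/y agree to about 2 mm. Next I'll fit the pad row using both views.

```bash
cat >> h.py <<'E'
def go(target,yaw_deg=None):
    """shift in present tool axes to world TCP target, and turn about tool z (deg)"""
    s=monitor.observe();r,p,y=s["tcp_rot"]
    R=np.array([[np.cos(y),np.sin(y),0],[np.sin(y),-np.cos(y),0],[0,0,-1]])
    out=(R.T@(np.array(target)-s["position"])).round(1).tolist()
    return out,(None if yaw_deg is None else round((np.degrees(y)-yaw_deg+180)%360-180,1))
E
python3 - <<'E'
from h import *
C={}
for n,hs in(("top",[(241,177),(272,172),(303,168),(334,163)]),("scene",[(363,258),(335,245),(309,234),(285,223)])):
    z=np.load(f"{n}0.npz");p,d=z["p"].astype(int),z["d"];W=cloud(n,d);g=p.sum(-1)
    pts=[]
    for h in hs:
        best=None
        for th in(90,120,150,180,210,240,300):
            _,L,st,ce=cv2.connectedComponentsWithStats((g<th).astype(np.uint8),connectivity=4);i=L[h[1],h[0]]
            if g[h[1],h[0]]<th and st[i,4]<900: best=(th,i,L,st)
        if best is None: print(n,h,"none",g[h[1],h[0]]);continue
        th,i,L,st=best;Q=W[(L==i)&(d>0)];c=(Q.min(0)+Q.max(0))/2
        print(n,th,st[i].tolist(),np.mean(Q,0).round(1),c.round(1),np.ptp(Q,axis=0).round(1));pts.append(np.mean(Q,0))
    pts=np.array(pts);v=np.diff(pts,axis=0);print(np.hypot(v[:,0],v[:,1]).round(1),np.degrees(np.arctan2(v[:,0],-v[:,1])).round(1))
E
python3 - <<'E'
from h import *
print(go([458,-132.5,200],97.5+0))
E
```

```text
top 300 [227, 164, 28, 26, 558] [620.7 186.8   9.4] [621.1 187.1   8.7] [61.3 65.2 10.5]
top 300 [259, 159, 26, 27, 554] [631.2 112.7   9.4] [631.1 112.8   8.4] [63.8 60.5 13.1]
top 300 [289, 155, 27, 26, 549] [641.1  38.6   9.4] [641.   39.3   9.2] [61.7 62.4 13.2]
top 300 [320, 150, 27, 26, 555] [651.5 -35.6   9.5] [652.5 -35.4   9.7] [61.6 62.9 13.3]
[74.8 74.7 74.9] [8.1 7.6 7.9]
scene 300 [348, 249, 30, 19, 425] [621.  188.9   9.2] [619.  187.1   9.4] [58.9 65.1  6.4]
scene 300 [321, 237, 28, 18, 377] [630.7 114.9   9.2] [629.5 113.6   9.1] [58.4 63.1  5.5]
scene 300 [295, 226, 27, 17, 332] [641.1  40.6   9.2] [641.1  40.8   9. ] [60.4 63.   5.3]
scene 300 [272, 216, 26, 15, 292] [650.9 -33.    9.1] [649.9 -34.1   8.7] [59.2 63.   6.7]
[74.6 75.1 74.2] [7.5 7.9 7.6]
([-473.3, -516.4, 30.5], np.float64(59.4))
```

```bash
python3 -m jog '[{"translation":[-40,-45,10],"dr":[0,0,6]},{"translation":[-80,-88,30],"dr":[0,0,12]},{"translation":[-120,-130,30],"dr":[0,0,18]},{"translation":[-160,-174,30],"dr":[0,0,24]},{"translation":[-200,-218,30],"dr":[0,0,30]},{"translation":[-240,-262,30],"dr":[0,0,36]},{"translation":[-280,-305,30],"dr":[0,0,42]},{"translation":[-320,-349,30],"dr":[0,0,48]},{"translation":[-360,-393,30],"dr":[0,0,54]},{"translation":[-400,-436,30],"dr":[0,0,59.4]}]' 0.4 30; python3 -c "
from h import *
print(go([458,-132.5,200],97.8))"
```

```text
t: 1.35
position: [422.6, -31.3, 201.3]
tcp_rot: [3.141, 0.0, 1.697]
ft_force: [1.5, 0.6, 0.3]
finger_gap: 0.703
grasp_force: 0.0
([-104.8, 22.4, 1.3], np.float64(-0.6))
```

```bash
python3 -m jog '[{"translation":[-40,9,0]},{"translation":[-75,16,0]},{"translation":[-105,22.4,0]},{"translation":[-105,22.4,0]},{"translation":[-105,22.4,0]}]'; python3 - <<'E'
from h import *
c=cam("wrist");p,d=grab_frame("wrist");cv2.imwrite("pics/w1.png",p[:,:,::-1]);W=cloud("wrist",d,c);print((-c[1].T@c[2]).round(),c[1].round(2).tolist())
q=p.astype(int);m=((q[...,2]>q[...,0]+60)&(q[...,2]>q[...,1]+40)).astype(np.uint8)
_,L,st,ce=cv2.connectedComponentsWithStats(m)
for i in range(1,len(st)):
    if st[i,4]<150: continue
    Q=W[(L==i)&(d>0)];zt=np.percentile(Q[:,2],95);T=Q[Q[:,2]>zt-4];print(ce[i],st[i],zt,((T.min(0)+T.max(0))/2).round(1),np.ptp(T,axis=0).round(1))
print(monitor.observe()["position"],go([458,-132.5,118-9],97.8))
E
```

```text
[412.  49. 343.] [[0.99, 0.13, 0.0], [0.12, -0.94, 0.32], [0.04, -0.32, -0.95]]
[371.56706114 189.48619329] [ 355  171   35   37 1014] 116.10536285340986 [461.8 -13.6 114.8] [29.4 29.2  5.2]
[629.1672213  236.39351082] [ 610  191   30   77 1202] 34.32206077948528 [824.8 -75.7  36.2] [ 5.3 25.3 11.7]
[346.95421687 316.91967871] [ 330  296   36   42 1245] 138.0462750614076 [ 457.3 -134.2  136.6] [32.8 34.1  5.1]
[424.98232928 -37.5131255  201.860898  ] ([-98.2, 21.5, 92.9], np.float64(-1.0))schema error: expected keys translation, dr
```

View pics/w1.png

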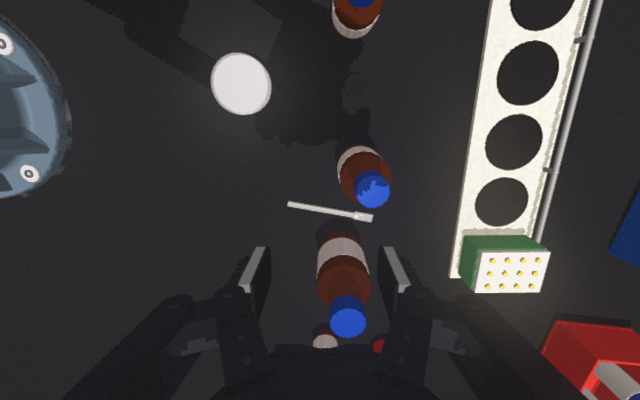

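Wrist view: the tallest cap is at (348,317) and the second-tallest cap at (372,189). Both agree with the earlier estimates to about 2 mm. The last call was refused because it had no dr, so I'll repeat it.

```bash
python3 -m jog '[{"translation":[-45,9,0],"dr":[0,0,0]},{"translation":[-80,17,0],"dr":[0,0,-1]},{"translation":[-99,21.5,0],"dr":[0,0,-1]},{"translation":[-99,21.5,0],"dr":[0,0,-1]},{"translation":[-99,21.5,20],"dr":[0,0,-1]},{"translation":[-99,21.5,40],"dr":[0,0,-1]}]'; python3 -c "
from h import *
print(go([457.8,-133.5,109],97.8))"
```

```text
t: 2.15
position: [456.3, -123.1, 160.9]
tcp_rot: [3.142, -0.0, 1.72]
ft_force: [-0.7, 0.4, -0.0]
finger_gap: 0.701
grasp_force: 0.0
([-10.5, -0.1, 51.9], np.float64(0.7))
```

```bash
python3 -m jog '[{"translation":[0,0,0],"dr":[0,0,0.7]}]'; python3 -c "
from h import *
print(go([457.8,-133.5,109],97.8))"
```

```text
t: 2.28
position: [455.1, -122.6, 159.8]
tcp_rot: [-3.138, -0.003, 1.707]
ft_force: [0.5, -1.0, -0.6]
finger_gap: 0.701
grasp_force: 0.0
([-11.2, 1.2, 50.8], np.float64(-0.0))
```

```bash
python3 -m jog '[{"translation":[-11.2,1.2,0],"dr":[0,0,0]},{"translation":[-11.2,1.2,0],"dr":[0,0,0]},{"translation":[-11.2,1.2,20],"dr":[0,0,0]},{"translation":[-11.2,1.2,35],"dr":[0,0,0]},{"translation":[-11.2,1.2,35],"dr":[0,0,0]}]'; python3 -c "
from h import *
print(go([457.8,-133.5,107],97.8))"
```

```text
t: 2.9
position: [458.5, -135.2, 125.3]
tcp_rot: [-3.14, -0.002, 1.706]
ft_force: [-0.0, -0.2, 0.3]
finger_gap: 0.7
grasp_force: 0.0
([1.7, -0.4, 18.3], np.float64(-0.0))
```

```bash
python3 -m jog '[{"translation":[1.7,-0.4,10],"dr":[0,0,0]},{"translation":[1.7,-0.4,18],"dr":[0,0,0]},{"translation":[1.7,-0.4,18],"dr":[0,0,0]}]'; python3 -m jog '[{"translation":[0,0,0],"dr":[0,0,0]},{"translation":[0,0,0],"dr":[0,0,0]},{"translation":[0,0,0],"dr":[0,0,0]},{"translation":[0,0,0],"dr":[0,0,0]}]' -1 40
```

```text
t: 3.28
position: [458.2, -133.7, 107.6]
tcp_rot: [-3.14, -0.001, 1.706]
ft_force: [-0.6, -0.8, -0.9]
finger_gap: 0.696
grasp_force: 0.0
t: 3.78
position: [458.8, -134.2, 108.7]
tcp_rot: [3.141, 0.0, 1.706]
ft_force: [-2.2, -0.8, 5.1]
finger_gap: 0.384
grasp_force: 39.8
```

```bash
python3 -m jog '[{"translation":[0,0,-10],"dr":[0,0,0]},{"translation":[0,0,-40],"dr":[0,0,0]},{"translation":[0,0,-80],"dr":[0,0,0]},{"translation":[0,0,-120],"dr":[0,0,0]},{"translation":[0,0,-145],"dr":[0,0,0]},{"translation":[20,14,-150],"dr":[0,0,0]},{"translation":[50,34,-150],"dr":[0,0,0]},{"translation":[85,59,-150],"dr":[0,0,0]},{"translation":[115,80,-150],"dr":[0,0,0]},{"translation":[145,100,-150],"dr":[0,0,0]}]'; python3 -c "
from h import *
s=monitor.observe();print(s['grasp_force'],s['finger_gap'],s['ft_force'],go([620.8,187.8,257],97.8))"
```

```text
t: 5.03
position: [538.3, 24.6, 258.0]
tcp_rot: [-3.141, -0.0, 1.707]
ft_force: [0.8, -0.1, -3.8]
finger_gap: 0.383
grasp_force: 40.7
40.73029275677072 0.3832536307539949 [ 0.80920644 -0.0978213  -3.75935638] ([150.5, 103.8, 1.0], np.float64(-0.0))
```

```bash
python3 -m jog '[{"translation":[30,21,0],"dr":[0,0,0]},{"translation":[65,45,0],"dr":[0,0,0]},{"translation":[100,69,0],"dr":[0,0,0]},{"translation":[130,90,0],"dr":[0,0,0]},{"translation":[146,101,0],"dr":[0,0,0]},{"translation":[151,104,0],"dr":[0,0,0]},{"translation":[151,104,0],"dr":[0,0,0]},{"translation":[151,104,0],"dr":[0,0,0]}]'; python3 -c "
from h import *
s=monitor.observe();print(go([620.8,187.8,127],97.8))"
```

```text
t: 6.02
position: [620.6, 185.8, 258.3]
tcp_rot: [-3.141, 0.0, 1.705]
ft_force: [0.0, -0.3, -3.6]
finger_gap: 0.386
grasp_force: 40.8
([2.0, 0.5, 131.3], np.float64(-0.1))
```

```bash
python3 -m jog '[{"translation":[2,0.5,20],"dr":[0,0,0]},{"translation":[2,0.5,55],"dr":[0,0,0]},{"translation":[2,0.5,90],"dr":[0,0,0]},{"translation":[2,0.5,115],"dr":[0,0,0]},{"translation":[2,0.5,125],"dr":[0,0,0]},{"translation":[2,0.5,129],"dr":[0,0,0]},{"translation":[2,0.5,129],"dr":[0,0,0]}]'; python3 - <<'E'
from h import *
p,d=grab_frame("scene");cv2.imwrite("pics/s2.png",cv2.resize(p[150:300,280:440,::-1],None,fx=4,fy=4,interpolation=2))
s=monitor.observe();print(go([620.8,187.8,117.5],97.8))
E
```

```text
t: 6.9
position: [621.6, 188.9, 130.0]
tcp_rot: [3.14, 0.0, 1.706]
ft_force: [0.3, 0.4, -3.4]
finger_gap: 0.387
grasp_force: 40.8
([-1.0, -1.1, 12.9], np.float64(-0.0))
```

View pics/s2.png

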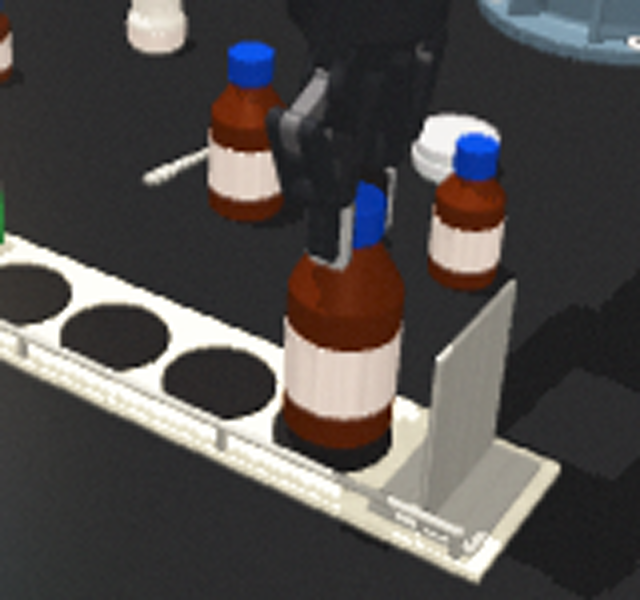

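The tallest bottle hangs upright over the end pad by the bookend, with its base at about (338,420) in the crop and the pad at (338,435). I'll lower it.

```bash
python3 -m jog '[{"translation":[-1,-1,4],"dr":[0,0,0]},{"translation":[-1,-1,7],"dr":[0,0,0]},{"translation":[-1,-1,9],"dr":[0,0,0]},{"translation":[-1,-1,10.5],"dr":[0,0,0]},{"translation":[-1,-1,11.5],"dr":[0,0,0]},{"translation":[-1,-1,12],"dr":[0,0,0]},{"translation":[-1,-1,12],"dr":[0,0,0]}]'
```

```text
t: 7.82
position: [620.3, 187.8, 117.8]
tcp_rot: [3.141, -0.0, 1.706]
ft_force: [-1.8, 0.0, 1.2]
finger_gap: 0.387
grasp_force: 41.4
```

Contact: the wrist load went from −3.5 N to +1.2 N. Opening and rising.

```bash
python3 -m jog '[{"translation":[0,0,0],"dr":[0,0,0]},{"translation":[0,0,0],"dr":[0,0,0]},{"translation":[0,0,0],"dr":[0,0,0]},{"translation":[0,0,-10],"dr":[0,0,0]},{"translation":[0,0,-30],"dr":[0,0,0]},{"translation":[0,0,-60],"dr":[0,0,0]}]' 0.4; python3 -c "
from h import *
s=monitor.observe();print(go([462.2,-12.8,187],97.8))"
```

```text
t: 8.57
position: [620.0, 187.7, 178.6]
tcp_rot: [-3.141, 0.0, 1.706]
ft_force: [-0.0, -0.3, 0.2]
finger_gap: 0.698
grasp_force: 0.0
([-177.4, -183.4, -8.4], np.float64(-0.0))
```

```bash
python3 -m jog '[{"translation":[-20,-21,0],"dr":[0,0,0]},{"translation":[-50,-52,0],"dr":[0,0,0]},{"translation":[-80,-83,0],"dr":[0,0,0]},{"translation":[-110,-114,0],"dr":[0,0,0]},{"translation":[-140,-145,0],"dr":[0,0,0]},{"translation":[-165,-170,0],"dr":[0,0,0]},{"translation":[-177.4,-183.4,10],"dr":[0,0,0]},{"translation":[-177.4,-183.4,30],"dr":[0,0,0]},{"translation":[-177.4,-183.4,45],"dr":[0,0,0]},{"translation":[-177.4,-183.4,45],"dr":[0,0,0]}]'; python3 - <<'E'
from h import *
c=cam("wrist");p,d=grab_frame("wrist");cv2.imwrite("pics/w3.png",p[:,:,::-1]);W=cloud("wrist",d,c)
q=p.astype(int);m=((q[...,2]>q[...,0]+60)&(q[...,2]>q[...,1]+40)).astype(np.uint8)
_,L,st,ce=cv2.connectedComponentsWithStats(m)
for i in range(1,len(st)):
    if st[i,4]<150: continue
    Q=W[(L==i)&(d>0)];zt=np.percentile(Q[:,2],95);T=Q[Q[:,2]>zt-4];print(ce[i].round(),zt.round(1),((T.min(0)+T.max(0))/2).round(1),np.ptp(T,axis=0).round(1))
print(go([462.2,-12.8,86],97.8))
E
```

```text
t: 9.82
position: [461.7, -12.2, 131.2]
tcp_rot: [-3.139, -0.001, 1.707]
ft_force: [0.2, 0.2, 1.0]
finger_gap: 0.702
grasp_force: 0.0
[325. 240.] 115.9 [462.1 -13.2 114.5] [28.9 29.3  5. ]
[635. 290.] 13.1 [824.7 -82.   12.3] [ 4.1 12.9  6.2]
([-0.4, -0.2, 46.0], np.float64(-0.0))
```

```bash
python3 -m jog '[{"translation":[0,0,15],"dr":[0,0,0]},{"translation":[-0.5,0,32],"dr":[0,0,0]},{"translation":[-0.5,0,42],"dr":[0,0,0]},{"translation":[-0.5,0,46],"dr":[0,0,0]},{"translation":[-0.5,0,46],"dr":[0,0,0]}]' && python3 -m jog '[{"translation":[0,0,0],"dr":[0,0,0]},{"translation":[0,0,0],"dr":[0,0,0]},{"translation":[0,0,0],"dr":[0,0,0]},{"translation":[0,0,0],"dr":[0,0,0]},{"translation":[0,0,-5],"dr":[0,0,0]},{"translation":[0,0,-25],"dr":[0,0,0]},{"translation":[0,0,-50],"dr":[0,0,0]},{"translation":[0,0,-60],"dr":[0,0,0]},{"translation":[0,0,-60],"dr":[0,0,0]}]' -1 40;  python3 -c "
from h import *
print(go([631,113.8,145],97.8))"
```

```text
t: 10.5
position: [462.6, -13.2, 86.2]
tcp_rot: [-3.141, -0.0, 1.706]
ft_force: [-0.8, -0.1, -0.5]
finger_gap: 0.702
grasp_force: 0.0
t: 11.62
position: [462.8, -13.3, 146.6]
tcp_rot: [3.14, 0.0, 1.706]
ft_force: [0.2, 0.4, -2.7]
finger_gap: 0.341
grasp_force: 39.0
([103.3, 183.8, 1.6], np.float64(-0.0))
```

```bash
python3 -m jog '[{"translation":[12,22,0],"dr":[0,0,0]},{"translation":[30,53,0],"dr":[0,0,0]},{"translation":[50,89,0],"dr":[0,0,0]},{"translation":[70,125,0],"dr":[0,0,0]},{"translation":[88,157,0],"dr":[0,0,0]},{"translation":[99,176,0],"dr":[0,0,0]},{"translation":[103,183.8,5],"dr":[0,0,0]},{"translation":[103,183.8,20],"dr":[0,0,0]},{"translation":[103,183.8,35],"dr":[0,0,0]},{"translation":[103,183.8,40],"dr":[0,0,0]}]';  python3 -m jog '[{"translation":[0,0,0],"dr":[0,0,0]},{"translation":[0,0,0],"dr":[0,0,0]}]';  python3 -c "
from h import *
print(go([631,113.8,95.6],97.8))"
```

```text
t: 12.88
position: [628.8, 113.0, 103.9]
tcp_rot: [-3.138, -0.0, 1.706]
ft_force: [-0.7, -0.1, -2.3]
finger_gap: 0.335
grasp_force: 39.4
t: 13.12
position: [631.1, 113.4, 107.0]
tcp_rot: [3.141, 0.0, 1.706]
ft_force: [0.7, 0.5, -3.0]
finger_gap: 0.338
grasp_force: 39.4
([0.4, -0.1, 11.4], np.float64(-0.0))
```

```bash
python3 -m jog '[{"translation":[0.4,0,4],"dr":[0,0,0]},{"translation":[0.4,0,6.5],"dr":[0,0,0]},{"translation":[0.4,0,8],"dr":[0,0,0]},{"translation":[0.4,0,9.5],"dr":[0,0,0]},{"translation":[0.4,0,10.5],"dr":[0,0,0]},{"translation":[0.4,0,11],"dr":[0,0,0]},{"translation":[0.4,0,11],"dr":[0,0,0]}]'
```

```text
t: 14.0
position: [630.8, 114.0, 96.0]
tcp_rot: [3.141, 0.0, 1.706]
ft_force: [-2.6, -0.3, 4.7]
finger_gap: 0.337
grasp_force: 40.5
```

```bash
python3 -m jog '[{"translation":[0,0,0],"dr":[0,0,0]},{"translation":[0,0,0],"dr":[0,0,0]},{"translation":[0,0,0],"dr":[0,0,0]},{"translation":[0,0,-10],"dr":[0,0,0]},{"translation":[0,0,-30],"dr":[0,0,0]},{"translation":[0,0,-60],"dr":[0,0,0]},{"translation":[0,0,-65],"dr":[0,0,0]}]' 0.3; python3 -c "
from h import *
s=monitor.observe();print(go([429.5,143.5,110],97.8))"
```

```text
t: 14.88
position: [632.9, 114.1, 164.5]
tcp_rot: [3.135, 0.001, 1.706]
ft_force: [1.1, 0.1, 0.3]
finger_gap: 0.653
grasp_force: 0.0
([56.7, -197.6, 54.5], np.float64(-0.0))
```

```bash
python3 -m jog '[{"translation":[0,-20,0],"dr":[0,0,0]},{"translation":[5,-55,0],"dr":[0,0,0]},{"translation":[20,-95,0],"dr":[0,0,0]},{"translation":[36,-135,0],"dr":[0,0,0]},{"translation":[50,-170,0],"dr":[0,0,0]},{"translation":[55,-192,5],"dr":[0,0,0]},{"translation":[56.7,-197.6,20],"dr":[0,0,0]},{"translation":[56.7,-197.6,40],"dr":[0,0,0]},{"translation":[56.7,-197.6,52],"dr":[0,0,0]},{"translation":[56.7,-197.6,52],"dr":[0,0,0]}]'; python3 - <<'E'
from h import *
c=cam("wrist");p,d=grab_frame("wrist");cv2.imwrite("pics/w4.png",p[:,:,::-1]);W=cloud("wrist",d,c)
q=p.astype(int);m=((q[...,2]>q[...,0]+60)&(q[...,2]>q[...,1]+40)).astype(np.uint8)
_,L,st,ce=cv2.connectedComponentsWithStats(m)
for i in range(1,len(st)):
    if st[i,4]<150: continue
    Q=W[(L==i)&(d>0)];zt=np.percentile(Q[:,2],95);T=Q[Q[:,2]>zt-4];print(ce[i].round(),zt.round(1),((T.min(0)+T.max(0))/2).round(1),np.ptp(T,axis=0).round(1))
print(monitor.observe()["position"],go([429.5,143.5,66],97.8))
E
```

```text
t: 16.12
position: [426.7, 143.3, 107.0]
tcp_rot: [-3.139, -0.0, 1.706]
ft_force: [0.3, 0.9, -0.2]
finger_gap: 0.65
grasp_force: 0.0
[331. 242.] 95.9 [430.6 143.2  94.8] [25.9 26.6  5.7]
[627. 339.] 122.8 [617.5 111.8 122. ] [ 7.9 19.   6.4]
[634. 391.] 11.7 [824.6 -44.1  10.3] [ 3.7 21.3  5.2]
[427.31570026 143.31441235 107.81037086] ([-0.1, 2.2, 41.8], np.float64(-0.1))
```

```bash
python3 -m jog '[{"translation":[0,2,0],"dr":[0,0,0]},{"translation":[0,2.6,15],"dr":[0,0,0]},{"translation":[0,2.6,30],"dr":[0,0,0]},{"translation":[0,2.6,39],"dr":[0,0,0]},{"translation":[0,2.6,42],"dr":[0,0,0]},{"translation":[0,2.6,42],"dr":[0,0,0]}]' && python3 -m jog '[{"translation":[0,0,0],"dr":[0,0,0]},{"translation":[0,0,0],"dr":[0,0,0]},{"translation":[0,0,0],"dr":[0,0,0]},{"translation":[0,0,0],"dr":[0,0,0]},{"translation":[0,0,-5],"dr":[0,0,0]},{"translation":[0,0,-25],"dr":[0,0,0]},{"translation":[0,0,-50],"dr":[0,0,0]},{"translation":[0,0,-60],"dr":[0,0,0]},{"translation":[0,0,-60],"dr":[0,0,0]}]' -1 40;  python3 -c "
from h import *
print(go([641,39.7,125],97.8))"
```

```text
t: 16.92
position: [429.7, 143.8, 66.1]
tcp_rot: [-3.141, -0.0, 1.706]
ft_force: [0.7, 0.3, -0.1]
finger_gap: 0.65
grasp_force: 0.0
t: 18.05
position: [429.9, 143.9, 126.5]
tcp_rot: [3.141, 0.0, 1.706]
ft_force: [-0.5, 0.5, -0.9]
finger_gap: 0.306
grasp_force: 35.2
([-131.7, 195.1, 1.5], np.float64(-0.0))
```

```bash
python3 -m jog '[{"translation":[-20,20,0],"dr":[0,0,0]},{"translation":[-50,42,0],"dr":[0,0,0]},{"translation":[-85,70,0],"dr":[0,0,0]},{"translation":[-112,100,0],"dr":[0,0,0]},{"translation":[-128,135,0],"dr":[0,0,0]},{"translation":[-131.7,170,0],"dr":[0,0,0]},{"translation":[-131.7,190,3],"dr":[0,0,0]},{"translation":[-131.7,195,15],"dr":[0,0,0]},{"translation":[-131.7,195,32],"dr":[0,0,0]},{"translation":[-131.7,195,40],"dr":[0,0,0]}]';  python3 -m jog '[{"translation":[0,0,0],"dr":[0,0,0]},{"translation":[0,0,0],"dr":[0,0,0]}]';  python3 -c "
from h import *
print(go([641,39.7,75.7],97.8))"
```

```text
t: 19.3
position: [638.3, 40.0, 83.4]
tcp_rot: [-3.137, -0.001, 1.706]
ft_force: [0.3, -0.1, -1.9]
finger_gap: 0.304
grasp_force: 35.3
t: 19.55
position: [640.9, 39.6, 86.8]
tcp_rot: [3.141, 0.0, 1.706]
ft_force: [0.0, 0.5, -1.9]
finger_gap: 0.301
grasp_force: 35.3
([0.0, 0.1, 11.1], np.float64(-0.0))
```

```bash
python3 -m jog '[{"translation":[0,0,4],"dr":[0,0,0]},{"translation":[0,0,6.5],"dr":[0,0,0]},{"translation":[0,0,8],"dr":[0,0,0]},{"translation":[0,0,9.5],"dr":[0,0,0]},{"translation":[0,0,10.3],"dr":[0,0,0]},{"translation":[0,0,10.8],"dr":[0,0,0]},{"translation":[0,0,10.8],"dr":[0,0,0]}]'
```

```text
t: 20.42
position: [640.9, 39.7, 76.2]
tcp_rot: [3.141, 0.0, 1.706]
ft_force: [-3.6, -0.5, 6.1]
finger_gap: 0.305
grasp_force: 36.6
```

```bash
python3 -m jog '[{"translation":[0,0,0],"dr":[0,0,0]},{"translation":[0,0,0],"dr":[0,0,0]},{"translation":[0,0,0],"dr":[0,0,0]},{"translation":[0,0,-10],"dr":[0,0,0]},{"translation":[0,0,-30],"dr":[0,0,0]},{"translation":[0,0,-55],"dr":[0,0,0]},{"translation":[-15,-10,-60],"dr":[0,0,0]},{"translation":[-45,-30,-60],"dr":[0,0,0]},{"translation":[-85,-57,-60],"dr":[0,0,0]},{"translation":[-125,-83,-60],"dr":[0,0,0]}]' 0.2; python3 -m jog '[{"translation":[0,0,0],"dr":[0,0,0]}]'; python3 -c "
from h import *
s=monitor.observe();print(go([457,-287.5,90],97.8))"
```

```text
t: 21.68
position: [573.9, -97.2, 135.5]
tcp_rot: [-3.141, 0.0, 1.707]
ft_force: [1.5, -0.6, -0.1]
finger_gap: 0.6
grasp_force: 0.0
t: 21.8
position: [573.6, -98.9, 135.5]
tcp_rot: [-3.141, 0.001, 1.702]
ft_force: [0.0, 1.0, -0.9]
finger_gap: 0.6
grasp_force: 0.0
([-171.8, -140.3, 45.5], np.float64(-0.3))
```

```bash
python3 -m jog '[{"translation":[-20,-18,0],"dr":[0,0,0]},{"translation":[-50,-45,0],"dr":[0,0,0]},{"translation":[-85,-77,0],"dr":[0,0,0]},{"translation":[-120,-105,0],"dr":[0,0,0]},{"translation":[-150,-128,0],"dr":[0,0,0]},{"translation":[-168,-139,0],"dr":[0,0,0]},{"translation":[-172,-140.3,10],"dr":[0,0,0]},{"translation":[-172,-140.3,30],"dr":[0,0,0]},{"translation":[-172,-140.3,45],"dr":[0,0,0]},{"translation":[-172,-140.3,45],"dr":[0,0,0]}]'; python3 - <<'E'
from h import *
c=cam("wrist");p,d=grab_frame("wrist");cv2.imwrite("pics/w5.png",p[:,:,::-1]);W=cloud("wrist",d,c)
q=p.astype(int);m=((q[...,2]>q[...,0]+60)&(q[...,2]>q[...,1]+40)).astype(np.uint8)
_,L,st,ce=cv2.connectedComponentsWithStats(m)
for i in range(1,len(st)):
    if st[i,4]<150: continue
    Q=W[(L==i)&(d>0)];zt=np.percentile(Q[:,2],95);T=Q[Q[:,2]>zt-4];print(ce[i].round(),zt.round(1),((T.min(0)+T.max(0))/2).round(1),np.ptp(T,axis=0).round(1))
print(monitor.observe()["position"],go([457,-287.5,46],97.8))
E
```

```text
t: 23.05
position: [459.0, -283.0, 88.7]
tcp_rot: [-3.139, -0.003, 1.707]
ft_force: [0.3, 0.8, 0.4]
finger_gap: 0.598
grasp_force: 0.0
[320. 247.] 75.9 [ 456.4 -288.5   74.4] [23.4 24.1  4.9]
[454. 273.] 76.0 [ 533.1 -284.9  104.8] [54.7 41.5 65.6]
[ 459.55625458 -283.71203774   89.69706161] ([-3.4, -3.0, 43.7], np.float64(0.0))
```

View pics/w5.png

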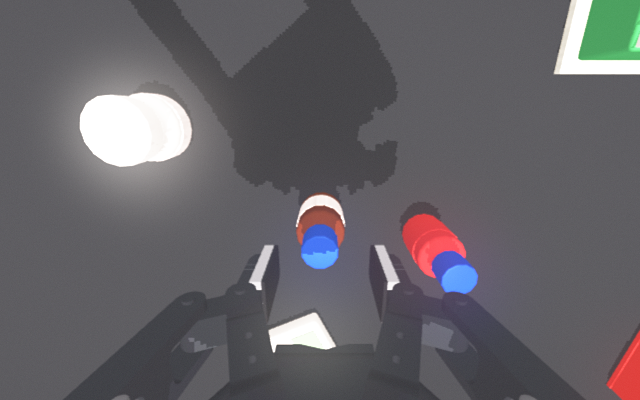

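The amber bottle's cap (320,247) lies between the fingers, and the red look-alike (455,272) is outside the right finger. I'll correct by about 4 mm and narrow the fingers for clearance.

```bash
python3 -m jog '[{"translation":[-3.7,-3.2,0],"dr":[0,0,0]},{"translation":[-3.7,-3.2,0],"dr":[0,0,0]},{"translation":[-3.7,-3.2,10],"dr":[0,0,0]},{"translation":[-3.7,-3.2,25],"dr":[0,0,0]},{"translation":[-3.7,-3.2,38],"dr":[0,0,0]},{"translation":[-3.7,-3.2,43],"dr":[0,0,0]},{"translation":[-3.7,-3.2,43],"dr":[0,0,0]}]' 0.05 && python3 -m jog '[{"translation":[0,0,0],"dr":[0,0,0]},{"translation":[0,0,0],"dr":[0,0,0]},{"translation":[0,0,0],"dr":[0,0,0]},{"translation":[0,0,0],"dr":[0,0,0]},{"translation":[0,0,-5],"dr":[0,0,0]},{"translation":[0,0,-25],"dr":[0,0,0]},{"translation":[0,0,-55],"dr":[0,0,0]},{"translation":[0,0,-85],"dr":[0,0,0]},{"translation":[0,0,-90],"dr":[0,0,0]},{"translation":[0,0,-90],"dr":[0,0,0]}]' -1 40;  python3 -c "
from h import *
print(go([651.2,-34.4,135],97.8))"
```

```text
t: 23.98
position: [456.7, -288.5, 46.8]
tcp_rot: [-3.141, -0.001, 1.706]
ft_force: [0.2, 0.7, -0.2]
finger_gap: 0.523
grasp_force: 0.0
t: 25.22
position: [456.9, -288.7, 137.1]
tcp_rot: [3.142, -0.0, 1.706]
ft_force: [-0.6, 0.6, -1.1]
finger_gap: 0.272
grasp_force: 41.2
([225.7, 226.9, 2.1], np.float64(-0.0))
```

```bash
python3 -m jog '[{"translation":[12,12,0],"dr":[0,0,0]},{"translation":[35,35,0],"dr":[0,0,0]},{"translation":[65,65,0],"dr":[0,0,0]},{"translation":[95,95,0],"dr":[0,0,0]},{"translation":[125,125,0],"dr":[0,0,0]},{"translation":[155,155,0],"dr":[0,0,0]},{"translation":[185,185,0],"dr":[0,0,0]},{"translation":[210,211,0],"dr":[0,0,0]},{"translation":[222,224,0],"dr":[0,0,0]},{"translation":[225.5,227,0],"dr":[0,0,0]}]';  python3 -m jog '[{"translation":[0,0,0],"dr":[0,0,0]},{"translation":[0,0,20],"dr":[0,0,0]},{"translation":[0,0,45],"dr":[0,0,0]},{"translation":[0,0,62],"dr":[0,0,0]},{"translation":[0,0,69],"dr":[0,0,0]},{"translation":[0,0,69],"dr":[0,0,0]},{"translation":[0,0,69],"dr":[0,0,0]}]';  python3 -c "
from h import *
print(go([651.2,-34.4,56.6],97.8))"
```

```text
t: 26.48
position: [651.2, -33.6, 136.3]
tcp_rot: [-3.14, -0.0, 1.708]
ft_force: [-0.5, 0.2, -0.1]
finger_gap: 0.266
grasp_force: 41.3
t: 27.35
position: [652.2, -35.0, 69.4]
tcp_rot: [3.14, 0.001, 1.706]
ft_force: [-0.1, -0.2, -0.0]
finger_gap: 0.271
grasp_force: 41.3
([0.7, -0.9, 12.8], np.float64(-0.0))
```

```bash
python3 -m jog '[{"translation":[0.6,-0.8,4],"dr":[0,0,0]},{"translation":[0.6,-0.8,7],"dr":[0,0,0]},{"translation":[0.6,-0.8,9],"dr":[0,0,0]},{"translation":[0.6,-0.8,10.5],"dr":[0,0,0]},{"translation":[0.6,-0.8,11.5],"dr":[0,0,0]},{"translation":[0.6,-0.8,12.2],"dr":[0,0,0]},{"translation":[0.6,-0.8,12.2],"dr":[0,0,0]}]'
```

```text
t: 28.22
position: [650.9, -34.1, 59.0]
tcp_rot: [3.141, 0.0, 1.707]
ft_force: [-8.0, 1.8, 16.1]
finger_gap: 0.268
grasp_force: 45.1
```

Contact came a little early, at 16 N. I'll ease back up 1.5 mm and look before releasing.

```bash
python3 -m jog '[{"translation":[0,0,-1],"dr":[0,0,0]},{"translation":[0,0,-1.5],"dr":[0,0,0]},{"translation":[0,0,-1.5],"dr":[0,0,0]}]'; python3 - <<'E'
from h import *
p,d=grab_frame("scene");cv2.imwrite("pics/s6.png",cv2.resize(p[130:290,230:430,::-1],None,fx=4,fy=3.75,interpolation=2))
E
```

```text
t: 28.6
position: [650.7, -34.1, 59.1]
tcp_rot: [3.141, 0.0, 1.707]
ft_force: [-4.1, 1.0, 8.0]
finger_gap: 0.27
grasp_force: 43.0
```

View pics/s6.png

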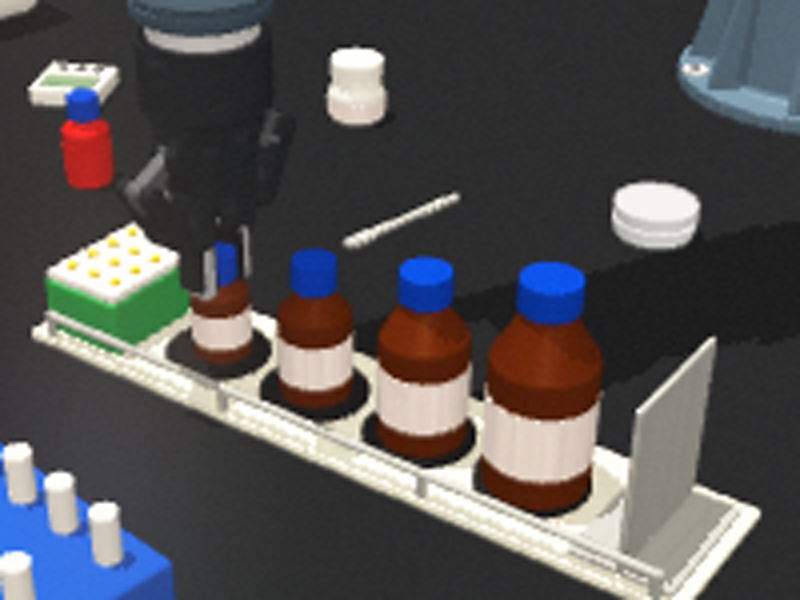

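All four bottles stand upright, each over its own pad, and the shortest is resting on its pad at (222,345). I'll ease up a bit more, release and rise.

```bash
python3 -m jog '[{"translation":[0,0,-0.7],"dr":[0,0,0]},{"translation":[0,0,-1.2],"dr":[0,0,0]},{"translation":[0,0,-1.2],"dr":[0,0,0]}]'; python3 -m jog '[{"translation":[0,0,0],"dr":[0,0,0]},{"translation":[0,0,0],"dr":[0,0,0]},{"translation":[0,0,0],"dr":[0,0,0]},{"translation":[0,0,-10],"dr":[0,0,0]},{"translation":[0,0,-30],"dr":[0,0,0]},{"translation":[0,0,-60],"dr":[0,0,0]},{"translation":[0,-30,-90],"dr":[0,0,0]},{"translation":[0,-70,-120],"dr":[0,0,0]},{"translation":[0,-110,-130],"dr":[0,0,0]},{"translation":[-30,-150,-130],"dr":[0,0,0]}]' 0.1;python3 -m jog '[{"translation":[-30,-40,0],"dr":[0,0,0]},{"translation":[-60,-70,0],"dr":[0,0,0]},{"translation":[-60,-70,0],"dr":[0,0,0]},{"translation":[-60,-70,0],"dr":[0,0,0]}]'; python3 - <<'E'
from h import *
P=[(620.8,187.8),(631,113.8),(641,39.7),(651.2,-34.4)]
for n in("top","scene"):
    p,d=grab_frame(n);cv2.imwrite(f"pics/{n}7.png",p[:,:,::-1]);W=cloud(n,d);q=p.astype(int)
    m=((q[...,2]>q[...,0]+60)&(q[...,2]>q[...,1]+40)).astype(np.uint8);_,L,st,ce=cv2.connectedComponentsWithStats(m)
    for i in range(1,len(st)):
        if not 20<st[i,4]<400: continue
        Q=W[(L==i)&(d>0)];zt=np.percentile(Q[:,2],95);T=Q[Q[:,2]>zt-4];c=(T.min(0)+T.max(0))/2
        for k,h in enumerate(P):
            if np.hypot(*(c[:2]-h))<35: print(n,"pad",k+1,zt.round(1),(c[:2]-h).round(1))
E
```

```text
t: 29.02
position: [650.6, -34.2, 59.1]
tcp_rot: [-3.142, -0.0, 1.706]
ft_force: [-1.8, 0.5, 3.7]
finger_gap: 0.264
grasp_force: 42.2
t: 30.28
position: [506.0, -83.8, 192.2]
tcp_rot: [3.137, 0.002, 1.709]
ft_force: [1.2, -0.4, 0.4]
finger_gap: 0.551
grasp_force: 0.0
t: 30.78
position: [445.4, -153.3, 190.3]
tcp_rot: [3.14, 0.001, 1.706]
ft_force: [1.0, -0.2, 0.8]
finger_gap: 0.546
grasp_force: 0.0
top pad 4 88.5 [-3.   2.5]
top pad 3 108.2 [ 0.1 -0.5]
top pad 2 128.3 [-1.  0.]
top pad 1 149.9 [-2.2  0.1]
scene pad 4 86.0 [-1.3  3.1]
scene pad 3 105.8 [0.2 0.6]
scene pad 2 126.1 [-0.3  1.3]
scene pad 1 147.9 [-0.4  1.4]
```

View pics/top7.png

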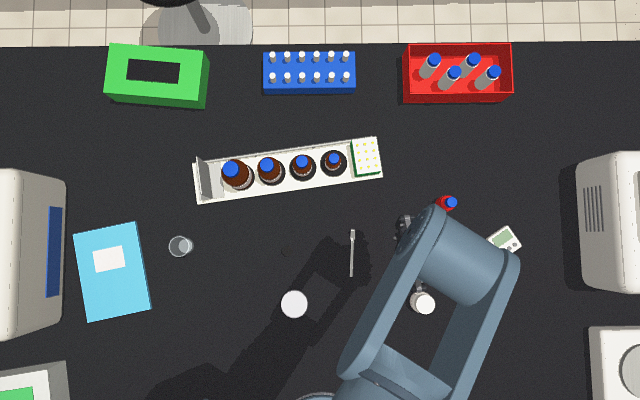

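All the caps are within about 4 mm of their pad centres at the right heights. The beaker is still at (180,246), and the arm is clear of the row.

```bash
python3 -c "
from plant import job
print(job.finish_job())"
```

```text
the job is handed in; nothing more can be done
None
```

The job is handed in at about 31 s: all four bottles stand upright on their pads, tallest by the bookend down to shortest by the tip box, each within about 4 mm of centre, and the beaker was left untouched.

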